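Slide the blow mould down its track to the end stop

TASK

Push the wooden mould block along the steel plate and down the lane between the two low guide rails until it sits fully home against the end stop. The rails are freshly dressed, so neither the block nor the gripper may touch either of them: square the block up in front of the lane first. Only push it, at an easy pace, with the fingers - no lifting, tipping or carrying - leave everything else on the bench where it is, and finish clear of it all.

Things in the scene. Friction and masses are not known exactly. Their poses are not given: they have to be found in the camera images.
- mould: wooden blow-mould block: a box 104 mm long (its x), 92 mm wide (y), 60 mm tall, with a thin flat brass collar and dark disc on top (63.5 mm in all); 0.3 to 0.65 kg. Origin: centre of its underside, z up. It starts loose on the open part of the plate before the lane, its length within 0.22 rad of the lane, up to 20 mm off the centre line; slides with moderate friction
- track: fixed steel plate on the bench, 460 x 270 mm, 8 mm thick, carrying rails and stop. Origin: centre of its underside. Its +x points down the lane to the stop (roughly world -y, within 0.3 rad), +y across it, away from the robot; the lane's centre line is y = 0. The rails run from x = -15 to 205 mm; the plate is open from x = -230 to -15 mm
- rail_far: guide rail at +y of the track, straight brass bar 220 mm long (x), 10 mm wide, its top 20 mm above the plate. Origin: centre of its underside, on the plate, 61 mm from the centre line; the lane between the rails is 112 mm wide, 10 mm more than the block on each side when it is centred
- rail_near: guide rail at -y of the track, the same bar, on the robot's side of the lane
- stop: end stop: dark steel bar across the lane's end, 14 mm thick (x), 132 mm wide, 40 mm tall above the plate; its face towards the lane is 7 mm before its origin (centre of its underside)
- mouth (a point): point on the plate's top on the centre line where the rails begin, 15 mm before the track's origin; axes as the track's
- home (a point): point on the plate's top on the centre line where the block's origin lies when it is fully home; axes as the track's
- puck: bystander: dark graphite disc, 44 mm across, 34 mm tall, standing on the plate outside the far rail, 86 mm or more from the centre line
- collar: bystander: copper ring, 42 mm across, 22 mm tall, standing on the plate outside the near rail, 87 mm or more from the centre line
- tumbler: bystander: glass tumbler, 72 mm across, 85 mm tall, on the bench
- wax_jar: bystander: amber jar, 60 mm across, 70 mm tall, on the bench
- glass_foot: bystander: clear glass foot with a short stem, 104 mm across, 45 mm tall, on the bench
- paddle: bystander: small spatula with a wooden handle lying on the bench
- jacks: bystander: steel jacks (big tweezers) lying flat on the bench, about 150 mm long, 8 mm thick
There are look-alikes about, which are no part of the job. Of the things shaped like the mould, the wooden one is meant.

How it is judged:
By the outcome, as a careful person would: the job done as asked, in the order asked, and still so for the second after the job is handed in, with the robot touching nothing.
It also fails if it takes over 64 s, if anything falls off the work surface, if the arm or the gripper's body presses on something with over 40 N, if the wrist force passes 120 N, or if a joint passes its speed limit or range.

ROBOT

A 7-joint arm with a two-finger parallel gripper is mounted at the origin on the work surface. World frame = base frame: x ahead of the robot, y to its left, z up, the work surface at z = 0. Lengths are in m, angles in degrees, forces in N, time in s.
With the tool pointing down it reaches from about 0.4 to 0.85 m from the base axis. Payload 4.5 kg.
Tool frame: the origin (TCP) lies on the mounting face of the last link; the fingertips stand arm.tcp_to_tips ahead of it and the grasp point (between the pads) lies 155 mm ahead of it (arm.tcp_to_tips is the distance from the TCP to the fingertips, in m); z points along the fingers, y is the direction in which the jaws open and shut (so a half turn about z gives the same grasp; the last joint's range is limited). The gripper opens to 85 mm and grips with 20 to 120 N. Pads are 22 mm wide; open, the fingers measure 114 mm over their backs; the gripper's body (76 mm by 85 mm) begins 54 mm behind the grasp point. The pads swing forward as they close: fully open they stand 13 mm farther back than shut.
Start: joints at [76.478, 39.483, -11.15, 89.685, 9.013, 51.709, -12.324], TCP at [0.167, -0.602, 0.405] pointing down, gripper open.
Joint ranges: [-172.22, 172.22], [-26.19, 119.32], [-84.43, 86.54], [7.71, 146.69], [-57.33, 237.33], [2.42, 119.75], [-152.13, 152.13]. Speed limits (degrees/s): [147.25, 147.25, 180, 180, 180, 180, 180].

INTERFACE

Orientations are given as a 3x3 rotation matrix whose columns are the frame's x, y, z axes.
In Python, from bench import arm gives the robot as it stands.
- The arm moves only by the tool move_arm, never from a script. Its argument "motion" is a list of rows, each a list of 2 entries, a list of its own where there are three numbers: the shift along the tool's x, y, z in units of 30 mm (1.0 is 30 mm), then the turn about the tool's z in units of 6 degrees (1.0 is 6 degrees). A call has 1 to 10 rows; each row shifts and turns the commanded pose from where the row before left it, along the tool's axes as they then stand; what a row does not reach is not made up. A row lasts 1/10 s, in which the tool goes at most 50 mm and 8.59 degrees, less where a joint would pass 70% of its speed; a pose out of reach is approached as far as the arm can. A call is refused whole if a number of a shift passes 1 or a number of a turn 1, either way. A call with a gripper value outside its range is refused whole. "gripper" is the opening, from 0 (shut) to 1 (fully open), set as the call begins (left out, the last holds). The fingers move at their own pace and stop on an object; "newtons" is the grip in N (left out, the last holds). Time passes only in rows, so rows that do not move let the fingers close. It gives the time, the measured TCP pose, the force and the opening at its end, in the units of the state.
- arm.state(): the state, without advancing time (a new reading comes with each control period).
- arm.grab_frame(name): name is "scene" or "top"; returns (picture, depth): 400x640x3 uint8, red, green, blue; 400x640 float32, m along the optical axis (not along the pixel's ray), 0 where there is no reading.
- arm.camera_params(name): a dict with "K" (3x3 intrinsics, pixels), "position" and "attitude" of the camera in the world. Camera axes: x right, y down, z forward; pixel columns grow to the right and rows downward; lengths in m; the calibration is good to about 2 mm. A picture is of the moment at which its call begins. camera_params takes no time and is no camera call.
- arm.job_done(): hands the job in, once; it reports no verdict.
The state is a dict: "clock": time; "joint_pos": joint angles; "joint_vel": joint speeds; "effort": joint torques, N m; "ee_pos": TCP position; "tool_rot": TCP orientation; "contact_force": force on the tool from outside, world axes, zero at the start; "moment": the same for the moment, N m; "finger_gap": opening from 0.0 (shut) to 1.0 (fully open).
Only numpy, scipy, OpenCV 4.12 (cv2) and the standard library are available. Lean on these libraries where they do the work, as an engineer would, in place of code of your own. Each camera call takes 0.05 s, during which the arm holds its last target.

## Working session

There is one attempt and no reset: what is moved stays moved. The work goes in short steps, Python scripts to look and compute and a tool call to move; the robot and the scene stay as the last step left them, time stands still between calls to the robot, and variables do not carry over. Pictures are saved under pics/ and viewed, and the job is handed in when it is done.

Besides the shell and the picture viewer there is one more tool, called after "Emit:" as name(argument=value, ...) on one line, values as JSON. move_arm: Moves the arm, as the interface text tells. Its arguments: {"type":"object","properties":{"motion":{"type":"array","items":{"type":"array"}},"gripper":{"type":"number"},"newtons":{"type":"number"}},"required":["motion"]}

```bash
ls; mkdir -p pics
python3 - <<'E'
from bench import arm
import cv2,numpy as np
print(arm.state()); print(arm.tcp_to_tips)
for n in ("scene","top"):
    p,d=arm.grab_frame(n); cv2.imwrite(f"pics/{n}0.png",p[:,:,::-1]); np.save(f"pics/{n}0d.npy",d)
    print(arm.camera_params(n))
E
```

```text
pics
{'clock': 0.0, 'joint_pos': array([ 76.47930888,  39.53384156, -11.14390452,  89.74753692,
         9.01094465,  51.71053513, -12.32496716]), 'joint_vel': array([ 0.071541  , -0.08495793,  0.01247119, -0.02663393, -0.01010283,
       -0.06098731, -0.01985085]), 'effort': array([ 1.78052524e-04, -5.39610457e+01, -1.26660626e+00, -1.58544159e+01,
        9.11993760e-03,  9.51425463e-03,  2.50317100e-05]), 'ee_pos': array([ 0.16645026, -0.60206468,  0.40386377]), 'tool_rot': array([[ 9.63816530e-01,  2.66565733e-01, -6.37955863e-04],
       [ 2.66566464e-01, -9.63814829e-01,  1.81527865e-03],
       [-1.30980238e-04, -1.91965321e-03, -9.99998149e-01]]), 'contact_force': array([-1.15525041,  0.31804362, -0.28444211]), 'moment': array([0.06712976, 0.02978295, 0.00587706]), 'finger_gap': 0.9994730090420627}
0.1734
{'K': array([[414.33601357,   0.        , 321.28833143],
       [  0.        , 414.33601357, 203.15309791],
       [  0.        ,   0.        ,   1.        ]]), 'position': array([ 1.27495844, -0.47064328,  0.77903362]), 'attitude': array([[ 0.54346108,  0.52420943, -0.65563292],
       [ 0.83928743, -0.35393374,  0.41270754],
       [-0.01570543, -0.77455495, -0.6323116 ]])}
{'K': array([[388.79859461,   0.        , 325.90796935],
       [  0.        , 388.79859461, 200.90824715],
       [  0.        ,   0.        ,   1.        ]]), 'position': array([ 0.28289352, -0.00632474,  1.28806235]), 'attitude': array([[ 0.01378983, -0.98293008,  0.18346197],
       [-0.99989732, -0.01284028,  0.00636276],
       [-0.00389844, -0.18353087, -0.98300622]])}
```

View pics/top0.png

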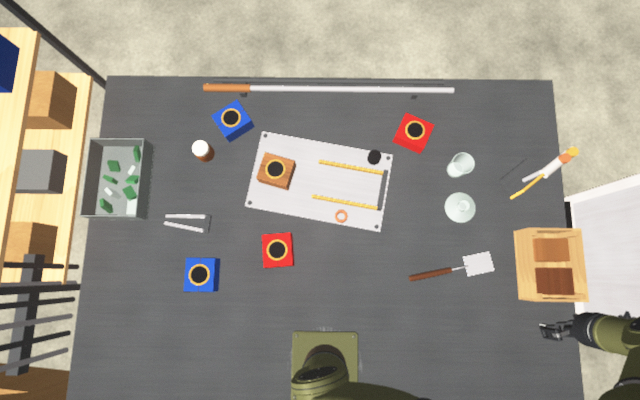

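View pics/scene0.png

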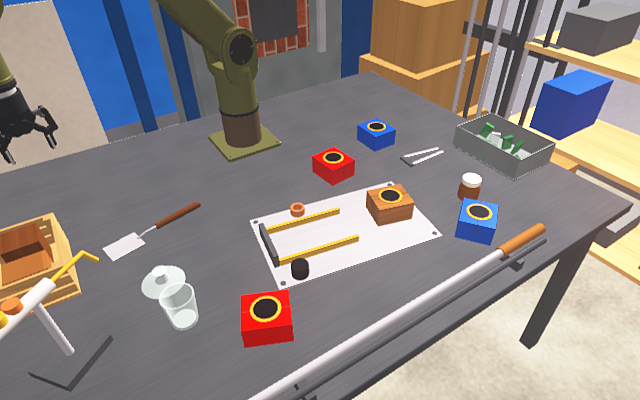

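The top view shows the plate at about (320,180), the wooden mould at (276,170), the rails at about (350,167) and (346,202), and the stop at about (383,190). Next I'll enlarge it.

Run:
```python
import cv2
p=cv2.imread("pics/top0.png")[120:240,235:405]
cv2.imwrite("pics/top0c.png",cv2.resize(p,(0,0),fx=4.7,fy=4.7,interpolation=cv2.INTER_CUBIC))
p=cv2.imread("pics/scene0.png")[170:295,240:450]
cv2.imwrite("pics/scene0c.png",cv2.resize(p,(0,0),fx=3.8,fy=3.8,interpolation=cv2.INTER_CUBIC))
```

```text
(no output)
```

View pics/top0c.png

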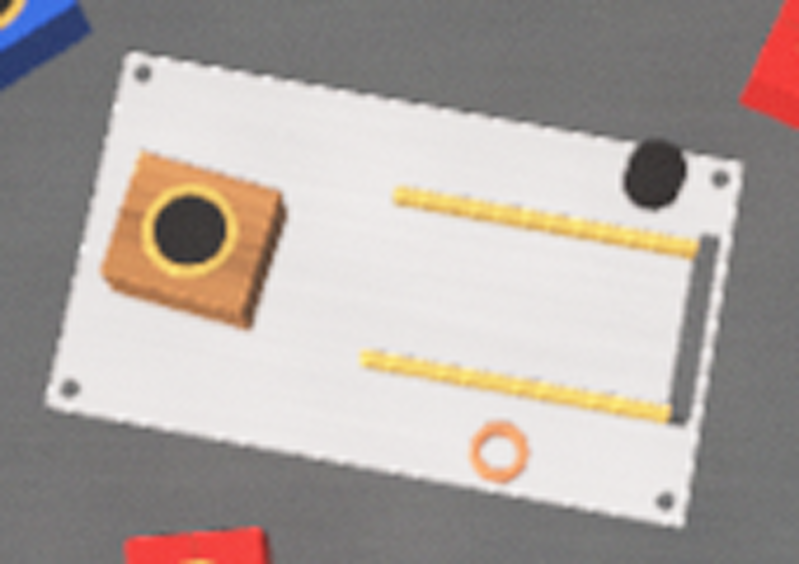

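View pics/scene0c.png

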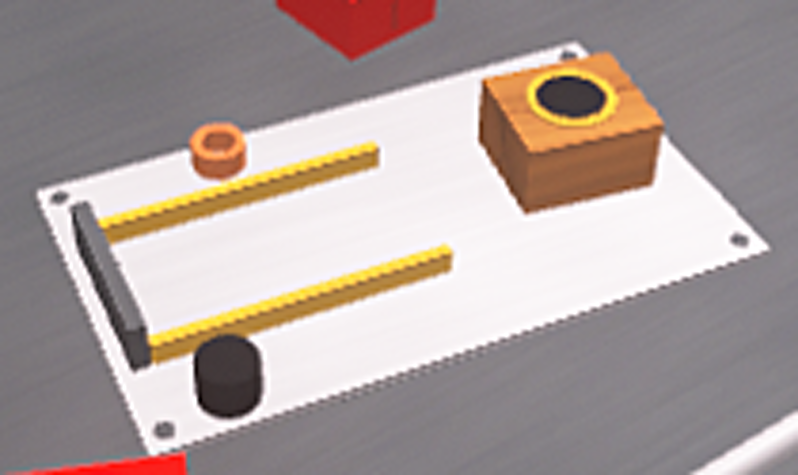

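```bash
cat > h.py <<'E'
import cv2,numpy as np
from scipy.optimize import minimize
from bench import arm
S=6
def proj(cam,P):
    c=arm.camera_params(cam); q=(np.asarray(P)-c["position"])@c["attitude"]
    u=q@c["K"].T; return u[:,:2]/u[:,2:]
def box(x,y,yaw,lx,ly,z0,z1):
    c,s=np.cos(yaw),np.sin(yaw)
    return np.array([[x+c*a-s*b,y+s*a+c*b,z] for a in(-lx/2,lx/2) for b in(-ly/2,ly/2) for z in(z0,z1)])
def mask(img,kind,roi):
    u0,v0,u1,v1=roi
    p=cv2.resize(img[v0:v1,u0:u1],(0,0),fx=S,fy=S,interpolation=cv2.INTER_CUBIC)
    h=cv2.cvtColor(p,cv2.COLOR_RGB2HSV)
    if kind=="plate": m=(p.min(2)>150)
    else: m=(h[...,1]>75)&(h[...,0]<20)&(h[...,2]>50)   # wood
    m=cv2.morphologyEx(m.astype(np.uint8),cv2.MORPH_OPEN,np.ones((5,5)))
    cs,_=cv2.findContours(m,cv2.RETR_EXTERNAL,cv2.CHAIN_APPROX_NONE)
    c=max(cs,key=cv2.contourArea); o=np.zeros_like(m)
    cv2.fillPoly(o,[cv2.convexHull(c)],1); return o
def sil(cam,P,roi,shape):
    u=(proj(cam,P)-[roi[0],roi[1]]+.5)*S-.5
    o=np.zeros(shape,np.uint8)
    hull=cv2.convexHull(u.astype(np.float32))
    cv2.fillPoly(o,[np.round(hull*16).astype(np.int32)],1,shift=4); return o
def fit(cam,m,roi,dims,x0):
    f=lambda p:np.count_nonzero(sil(cam,box(*(np.array(p)*[1,1,10]),*dims),roi,m.shape)!=m)
    best=None;x=np.array([x0[0],x0[1],x0[2]/10])
    for d in(.02,.006,.003):
        r=minimize(f,x,method="Nelder-Mead",options=dict(initial_simplex=np.vstack([x,x+np.diag([d,d,d])]),xatol=1e-5,fatol=1)); x=r.x
    return x*[1,1,10],r.fun/m.sum()
TR=dict(top=(235,120,405,240),scene=(240,170,450,295))
def unproj(cam,uv,z):
    c=arm.camera_params(cam); d=c["attitude"]@np.linalg.inv(c["K"])@[uv[0],uv[1],1]
    return c["position"]+d*(z-c["position"][2])/d[2]
def rel(t,b):
    c,s=np.cos(t[2]),np.sin(t[2]); d=b[:2]-t[:2]
    return np.array([c*d[0]+s*d[1],-s*d[0]+c*d[1]])*1e3,np.degrees((b[2]-t[2]+np.pi/2)%np.pi-np.pi/2)
E
cat > f0.py <<'E'
from h import *
yaw0=np.radians(-100)
for cam in("top","scene"):
    img=cv2.imread(f"pics/{cam}0.png")[:,:,::-1].copy(); roi=TR[cam]
    m=mask(img,"plate",roi)
    g=unproj("top",(235+395/4.7,120+288/4.7),.008)
    t,e=fit(cam,m,roi,(.46,.27,0,.008),(g[0],g[1],yaw0)); print(cam,"track",t[:2],np.degrees(t[2]),e)
    mb=mask(img,"wood",roi)
    g=unproj("top",(235+190/4.7,120+235/4.7),.068)
    b,e=fit(cam,mb,roi,(.104,.092,.008,.068),(g[0],g[1],yaw0)); print(cam,"block",b[:2],np.degrees(b[2]),e, "rel",*rel(t,b))
    o=cv2.resize(img[roi[1]:roi[3],roi[0]:roi[2]],(0,0),fx=S,fy=S,interpolation=cv2.INTER_CUBIC)[:,:,::-1].copy()
    for P in(box(*t,.46,.27,0,.008),box(*b,.104,.092,.008,.068)):
        u=((proj(cam,P)-roi[:2]+.5)*S-.5).astype(np.float32)
        cv2.polylines(o,[cv2.convexHull(u).astype(int)],1,(255,0,0),1)
    # rails
    c,s=np.cos(t[2]),np.sin(t[2])
    for y in(.061,-.061):
        x=.095; P=box(t[0]+c*x-s*y,t[1]+s*x+c*y,t[2],.22,.01,.008,.028)
        u=((proj(cam,P)-roi[:2]+.5)*S-.5).astype(np.float32)
        cv2.polylines(o,[cv2.convexHull(u).astype(int)],1,(0,0,255),1)
    cv2.imwrite(f"pics/fit0{cam}.png",cv2.resize(o,(0,0),fx=.62,fy=.62,interpolation=cv2.INTER_AREA))
E
python3 f0.py
```

```text
top track [0.59415372 0.02517669] -100.11378181584405 0.01854217493593567
top block [0.61485852 0.16830968] -105.73398214216444 0.04283544029081439 rel [-144.54468514   -4.75159603] -5.62020032632039
scene track [0.59299364 0.02715868] -100.1005157997793 0.008253659462408958
scene block [0.61519536 0.16910822] -106.1510001518759 0.022455223747070086 rel [-143.64318484   -3.03685257] -6.050484352096612
```

View pics/fit0top.png

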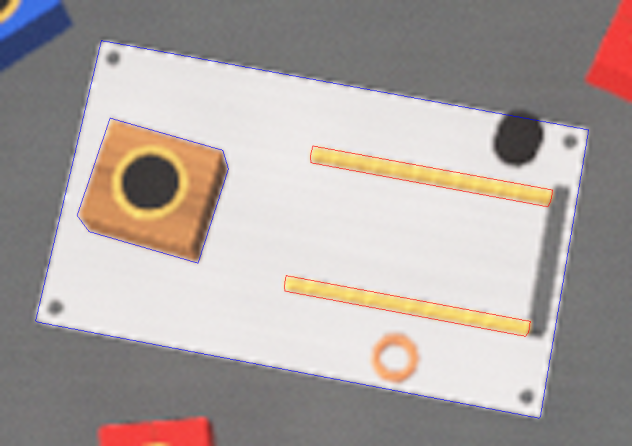

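View pics/fit0scene.png

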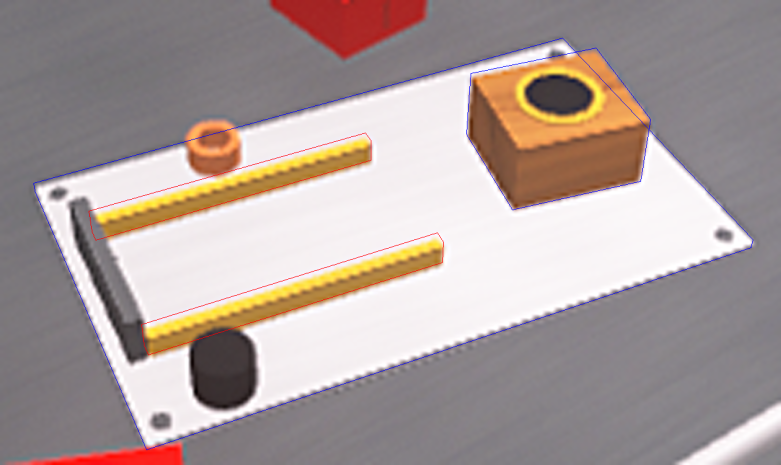

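```bash
cat >> h.py <<'E'
T=np.array([.5938,.0258,np.radians(-100.1)])
def t2w(x,y):
    c,s=np.cos(T[2]),np.sin(T[2]); return np.array([T[0]+c*x-s*y,T[1]+s*x+c*y])
def w2t(p):
    return rel(T,np.array([p[0],p[1],0]))[0]
def where():
    s=arm.state(); R=s["tool_rot"]; yaw=np.degrees(np.arctan2(R[1,0],R[0,0]))
    print("t",round(s["clock"],2),"tcp",s["ee_pos"].round(4),"track mm",w2t(s["ee_pos"]).round(1),"toolx yaw",round(yaw,2),"dev",round(yaw-79.9,2),"tips z",round(s["ee_pos"][2]-.1734,4),"F",s["contact_force"].round(1),"gap",round(s["finger_gap"],3))
    return s
E
python3 - <<'E'
from h import *
for n,uv,z in(("jar",(203,150),.06),("blue",(231,118),.065),("red",(277,246),.065),("bluenear",(199,274),.065),("jackend",(167,222),.01),("jack",(206,216),.01)):
    w=unproj("top",uv,z); print(n,w.round(3),w2t(w).round(0))
s=where()
d=np.array([*t2w(-.25,-.004),.404])-s["ee_pos"]; print(d)
# sequence: turn first then constant tool axes
a=np.radians(79.9); x=np.array([np.cos(a),np.sin(a)]); y=np.array([np.sin(a),-np.cos(a)])
print("after turn units x,y",d[:2]@x/.03,d[:2]@y/.03)
E
```

```text
jar [0.678 0.409 0.06 ] [-392.   15.]
blue [0.788 0.322 0.065] [-326.  140.]
red [0.365 0.153 0.065] [ -85. -247.]
bluenear [0.276 0.391 0.065] [-304. -377.]
jackend [0.443 0.528 0.01 ] [-468. -236.]
jack [0.465 0.4   0.01 ] [-346. -192.]
t 0.1 tcp [ 0.1665 -0.6021  0.404 ] track mm [ 693.1 -310.6] toolx yaw 15.46 dev -64.44 tips z 0.2306 F [0.9 0.5 0.9] gap 0.998
[4.67209977e-01 8.74736443e-01 3.24929964e-05]
after turn units x,y 31.437129788867534 10.219001399681941
```

Emit:
move_arm(motion=[[[0, 0, 0], -1], [[0, 0, 0], -1], [[0, 0, 0], -1], [[0, 0, 0], -1], [[0, 0, 0], -1], [[0, 0, 0], -1], [[0, 0, 0], -1], [[0, 0, 0], -1], [[0, 0, 0], -1], [[0, 0, 0], -1]], gripper=0.5)

```text
clock: 1.1
ee_pos: [0.1664, -0.6022, 0.4042]
tool_rot: [[0.247, 0.969, -0.0], [0.969, -0.247, 0.001], [0.001, -0.001, -1.0]]
contact_force: [-1.6, 0.5, 0.5]
finger_gap: 0.499
```

```bash
python3 -c "
from h import *
where()"
```

```text
t 1.1 tcp [ 0.1664 -0.6022  0.4042] track mm [ 693.3 -310.6] toolx yaw 75.7 dev -4.2 tips z 0.2308 F [-1.6  0.5  0.5] gap 0.499
```

Emit:
move_arm(motion=[[[0.5, 0.2, 0], -0.74], [[1, 0.33, 0], 0], [[1, 0.33, 0], 0], [[1, 0.33, 0], 0], [[1, 0.33, 0], 0], [[1, 0.33, 0], 0], [[1, 0.33, 0], 0], [[1, 0.33, 0], 0], [[1, 0.33, 0], 0], [[1, 0.33, 0], 0]])

```text
clock: 2.1
ee_pos: [0.3115, -0.338, 0.4045]
tool_rot: [[0.176, 0.984, -0.0], [0.984, -0.176, 0.0], [0.0, -0.0, -1.0]]
contact_force: [0.9, -0.2, -0.0]
finger_gap: 0.502
```

Emit:
move_arm(motion=[[[1, 0.33, 0], 0], [[1, 0.33, 0], 0], [[1, 0.33, 0], 0], [[1, 0.33, 0], 0], [[1, 0.33, 0], 0], [[1, 0.33, 0], 0], [[1, 0.33, 0], 0], [[1, 0.33, 0], 0], [[1, 0.33, 0], 0], [[1, 0.33, 0], 0]])

```text
clock: 3.1
ee_pos: [0.4617, -0.0601, 0.4045]
tool_rot: [[0.175, 0.984, -0.001], [0.984, -0.175, -0.0], [-0.0, -0.0, -1.0]]
contact_force: [-0.5, 0.8, 0.3]
finger_gap: 0.502
```

```bash
python3 -c "
from h import *
where()"
```

```text
t 3.1 tcp [ 0.4617 -0.0601  0.4045] track mm [ 107.7 -115. ] toolx yaw 79.9 dev -0.0 tips z 0.2311 F [-0.5  0.8  0.3] gap 0.502
```

Emit:
move_arm(motion=[[[1, 0.35, 0], 0], [[1, 0.35, 0], 0], [[1, 0.35, 0], 0], [[1, 0.35, 0], 0], [[1, 0.35, 0], 0], [[1, 0.35, 0], 0], [[1, 0.35, 0], 0], [[1, 0.35, 0], 0], [[1, 0.35, 0], 0], [[1, 0.35, 0], 0]])

```text
clock: 4.1
ee_pos: [0.6177, 0.2167, 0.4041]
tool_rot: [[0.175, 0.985, -0.001], [0.985, -0.175, -0.001], [-0.001, -0.001, -1.0]]
contact_force: [1.0, 0.2, 1.2]
finger_gap: 0.499
```

Emit:
move_arm(motion=[[[1, 0.1, 0], 0], [[0.6, 0, 0], 0], [[0, 0, 0], 0], [[0, 0, 0], 0]])

```text
clock: 4.5
ee_pos: [0.6285, 0.2619, 0.404]
tool_rot: [[0.175, 0.985, -0.001], [0.985, -0.175, -0.002], [-0.002, -0.001, -1.0]]
contact_force: [0.5, -0.2, 0.2]
finger_gap: 0.497
```

```bash
python3 -c "
from h import *
where()"
```

```text
t 4.5 tcp [0.6285 0.2619 0.404 ] track mm [-238.5   -7.3] toolx yaw 79.91 dev 0.01 tips z 0.2306 F [ 0.5 -0.2  0.2] gap 0.497
```

Emit:
move_arm(motion=[[[0.35, 0.1, 0.5], 0], [[0, 0, 1], 0], [[0, 0, 1], 0], [[0, 0, 1], 0], [[0, 0, 1], 0], [[0, 0, 0.8], 0], [[0, 0, 0.6], 0], [[0, 0, 0.4], 0], [[0, 0, 0.15], 0], [[0, 0, 0], 0]])

```text
clock: 5.5
ee_pos: [0.6336, 0.2722, 0.211]
tool_rot: [[0.176, 0.984, 0.0], [0.984, -0.176, -0.0], [-0.0, 0.0, -1.0]]
contact_force: [-0.0, -0.2, -0.1]
finger_gap: 0.496
```

Run:
```python
from h import *
where()
p,d=arm.grab_frame("scene"); cv2.imwrite("pics/s1.png",cv2.resize(p[120:310,240:480],(0,0),fx=3.3,fy=3.1,interpolation=cv2.INTER_CUBIC)[:,:,::-1])
```

```text
t 5.5 tcp [0.6336 0.2722 0.211 ] track mm [-249.5   -4. ] toolx yaw 79.88 dev -0.02 tips z 0.0376 F [-0.  -0.2 -0.1] gap 0.496
```

View pics/s1.png

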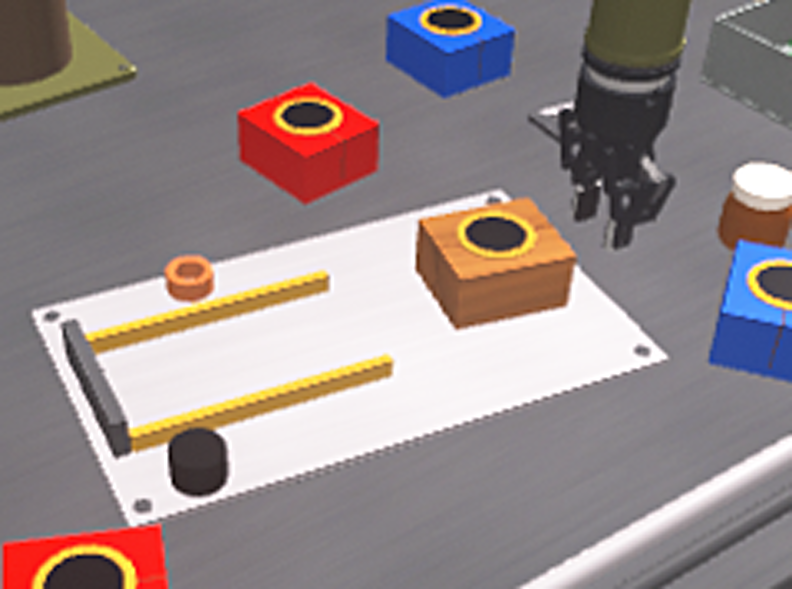

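Emit:
move_arm(motion=[[[-0.3, 0, 0], 0], [[-0.35, 0, 0], 0], [[-0.2, 0, 0], 0], [[-0.15, 0, 0], 0], [[-0.1, 0, 0], 0], [[-0.1, 0, 0], 0], [[-0.1, 0, 0], 0], [[-0.1, 0, 0], 0], [[-0.1, 0, 0], 0], [[-0.1, 0, 0], 0]], gripper=0.7)

```text
clock: 6.55
ee_pos: [0.6247, 0.2259, 0.2112]
tool_rot: [[0.175, 0.985, -0.0], [0.985, -0.175, 0.002], [0.002, -0.001, -1.0]]
contact_force: [-1.3, 2.5, 0.5]
finger_gap: 0.698
```

Emit:
move_arm(motion=[[[-0.1, 0, 0], 0], [[-0.1, 0, 0], 0], [[-0.1, 0, 0], 0], [[-0.1, 0, 0], 0], [[-0.1, 0, 0], 0], [[-0.05, 0, 0], 0]])

```text
clock: 7.15
ee_pos: [0.6225, 0.2081, 0.2113]
tool_rot: [[0.176, 0.984, 0.001], [0.984, -0.176, -0.0], [-0.0, 0.001, -1.0]]
contact_force: [1.6, 2.6, -0.7]
finger_gap: 0.701
```

```bash
cat > look.py <<'E'
from h import *
import sys
k=sys.argv[1]; x0=float(sys.argv[2])
s=where()
for cam in("top","scene"):
    img,d=arm.grab_frame(cam); roi=TR[cam]; img=img.copy(); cv2.imwrite(f"pics/{cam}{k}.png",img[:,:,::-1])
    t=np.array(dict(top=[.59415,.02518,np.radians(-100.11)],scene=[.59299,.02716,np.radians(-100.10)])[cam])
    m=mask(img,"wood",roi)
    b,e=fit(cam,m,roi,(.104,.092,.008,.068),(*t2w(x0,0),T[2])); r=rel(t,b); print(cam,"rel",r[0].round(1),round(r[1],2),"err",round(e,3))
    o=cv2.resize(img[roi[1]:roi[3],roi[0]:roi[2]],(0,0),fx=S,fy=S,interpolation=cv2.INTER_CUBIC)[:,:,::-1].copy()
    u=((proj(cam,box(*b,.104,.092,.008,.068))-roi[:2]+.5)*S-.5).astype(np.float32)
    cv2.polylines(o,[cv2.convexHull(u).astype(int)],1,(255,0,0),2)
    cv2.imwrite(f"pics/fit{k}{cam}.png",cv2.resize(o,(0,0),fx=.62,fy=.62,interpolation=cv2.INTER_AREA))
E
python3 look.py 2 -.13
```

```text
t 7.15 tcp [0.6225 0.2081 0.2113] track mm [-184.6   -3.7] toolx yaw 79.88 dev -0.02 tips z 0.0379 F [ 1.6  2.6 -0.7] gap 0.701
top rel [-48.1  44.3] 25.72 err 5.403
scene rel [-120.7    3.1] -0.67 err 0.024
```

View pics/fit2top.png

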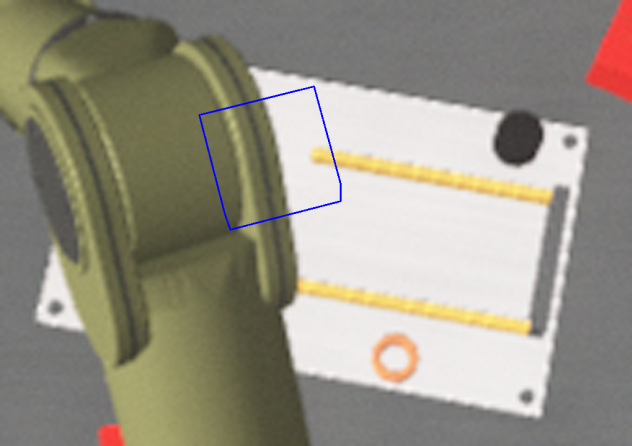

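View pics/fit2scene.png

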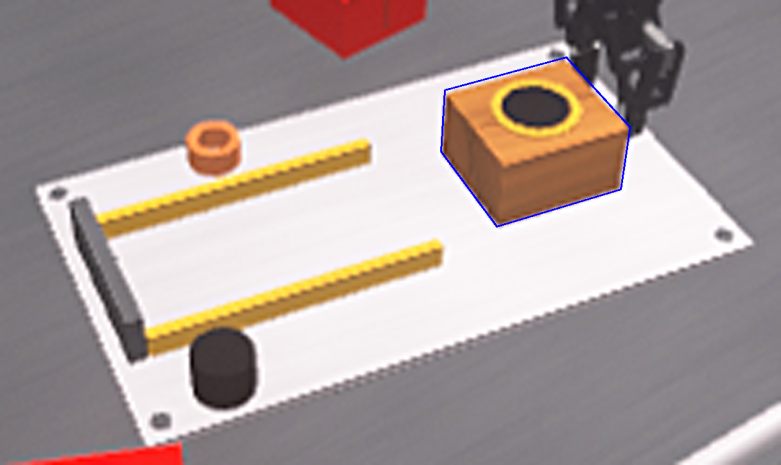

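The top view is now blocked by the arm, but the scene view shows the block clearly. I'll refit the lane on the rails themselves, because in the scene view the plate-edge fit drew the rail outlines off the rails.

```bash
cat > f1.py <<'E'
from h import *
def railsil(cam,t,roi,shape):
    o=np.zeros(shape,np.uint8); c,s=np.cos(t[2]),np.sin(t[2])
    for y in(.061,-.061): o|=sil(cam,box(t[0]+c*.095-s*y,t[1]+s*.095+c*y,t[2],.22,.01,.008,.028),roi,shape)
    return o
for cam in("top","scene"):
    img=cv2.imread(f"pics/{cam}0.png")[:,:,::-1].copy(); roi=TR[cam]
    m=mask(img,"plate",roi)
    t,e=fit(cam,m,roi,(.46,.27,.008,.00801),T); print(cam,"plate top",t[:2].round(5),np.degrees(t[2]).round(2),round(e,4))
    u0,v0,u1,v1=roi
    p=cv2.resize(img[v0:v1,u0:u1],(0,0),fx=S,fy=S,interpolation=cv2.INTER_CUBIC); h=cv2.cvtColor(p,cv2.COLOR_RGB2HSV)
    y=((h[...,1]>85)&(h[...,0]>19)&(h[...,0]<32)).astype(np.uint8)
    if cam=="top": y[:, :300]=0
    else: y[:,800:]=0
    y=cv2.morphologyEx(y,cv2.MORPH_OPEN,np.ones((3,3)))
    f=lambda q:np.count_nonzero(railsil(cam,np.array(q)*[1,1,10],roi,y.shape)!=y)
    x=t*[1,1,.1]
    for d in(.005,.003,.002):
        r=minimize(f,x,method="Nelder-Mead",options=dict(initial_simplex=np.vstack([x,x+np.diag([d,d,d])]),xatol=1e-5,fatol=1)); x=r.x
    tr=x*[1,1,10]; print(cam,"rails",tr[:2].round(5),np.degrees(tr[2]).round(2),round(r.fun/y.sum(),3))
    for k in("0","2"):
        if cam=="top" and k=="2": continue
        im=cv2.imread(f"pics/{cam}{k}.png")[:,:,::-1].copy()
        b,e=fit(cam,mask(im,"wood",roi),roi,(.104,.092,.008,.068),(*t2w(-.14 if k=="0" else -.12,0),T[2]))
        print(k,"block",b[:2].round(4),"rel plate",*rel(t,b),"rel rails",*rel(tr,b))
E
python3 f1.py
```

```text
top plate top [0.5929  0.02554] -99.75 0.0217
top rails [0.59471 0.0259 ] -100.25 0.347
0 block [0.6145 0.1684] rel plate [-144.45188111   -2.92650483] -6.155787624808982 rel rails [-143.73840517   -5.89609338] -5.6589528888519665
scene plate top [0.59867 0.02477] -100.2 0.0164
scene rails [0.5947  0.03135] -101.25 2.183
0 block [0.6151 0.1691] rel plate [-144.97291925   -9.3546144 ] -5.909042040183921 rel rails [-139.09082441   -6.83002052] -4.860433337807881
2 block [0.6172 0.1453] rel plate [-121.94293072   -3.09581523] -0.3827258915685345 rel rails [-116.17923285   -0.1508057 ] 0.665882810807506
```

Run:
```python
import cv2
p=cv2.imread("pics/scene2.png")
for n,(u0,v0,u1,v1) in dict(a=(255,200,345,250),b=(275,225,365,275)).items():
    cv2.imwrite(f"pics/sc_{n}.png",cv2.resize(p[v0:v1,u0:u1],(0,0),fx=8.8,fy=8.8,interpolation=cv2.INTER_CUBIC))
```

```text
(no output)
```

View pics/sc_a.png

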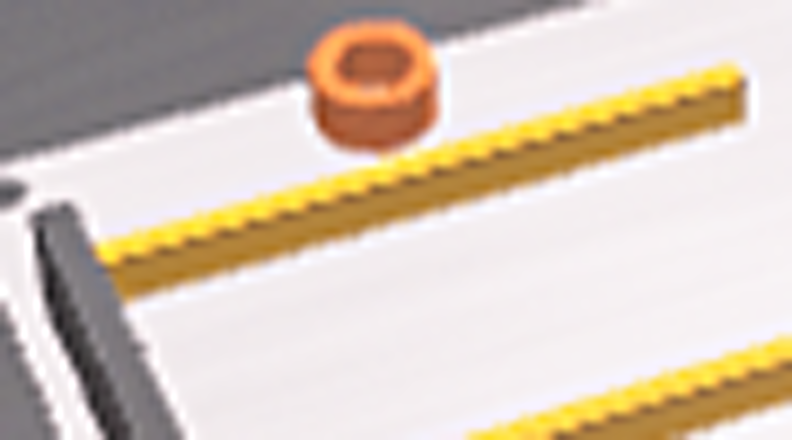

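View pics/sc_b.png

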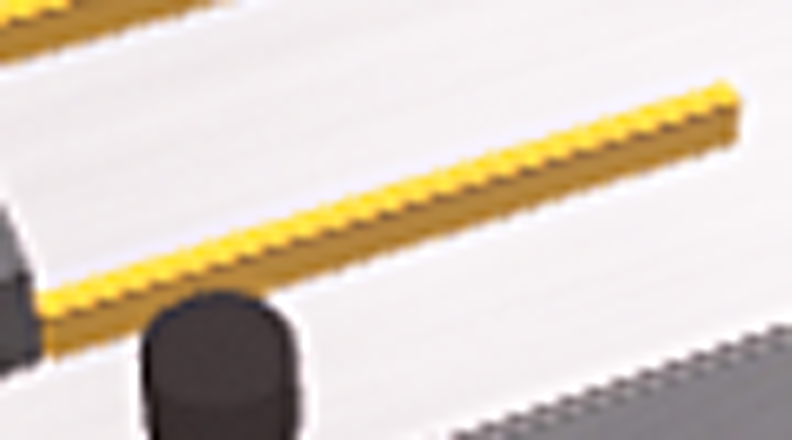

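Run:
```python
from h import *
def hmap(cam):
    d=np.load(f"pics/{cam}0d.npy"); c=arm.camera_params(cam); v,u=np.mgrid[:400,:640]
    q=np.stack([u,v,np.ones_like(u)],-1)@np.linalg.inv(c["K"]).T*d[...,None]
    return q@c["attitude"].T+c["position"],d
for cam in("top","scene"):
    W,d=hmap(cam); t=T; c,s=np.cos(t[2]),np.sin(t[2])
    X=(c*(W[...,0]-t[0])+s*(W[...,1]-t[1]))*1e3; Y=(-s*(W[...,0]-t[0])+c*(W[...,1]-t[1]))*1e3; Z=W[...,2]*1e3
    ok=d>0
    for n,sel in dict(openplate=(X>-80)&(X<-30)&(abs(Y)<100),lane=(X>20)&(X<180)&(abs(Y)<40),bench=(X>-200)&(X<200)&(Y<-150)&(Y>-180),
      railf=(X>0)&(X<190)&(abs(Y-61)<8)&(Z>14),railn=(X>0)&(X<190)&(abs(Y+61)<8)&(Z>14),stop=(X>198)&(X<225)&(abs(Y)<60)&(Z>25),block=(X>-200)&(X<-85)&(abs(Y)<55)&(Z>50)).items():
        sel&=ok
        if sel.sum()==0: print(cam,n,0);continue
        print(cam,n,sel.sum(),"Z pct",np.percentile(Z[sel],[5,50,90,98]).round(1),"Y",np.percentile(Y[sel],[5,50,95]).round(1),"X",np.percentile(X[sel],[2,50,98]).round(1))
```

```text
top openplate 845 Z pct [ 2.5  7.  10.6 12.8] Y [-90.9  -1.8  90.4] X [-79.2 -55.1 -31.2]
top lane 1097 Z pct [ 2.9  7.2 10.7 12.3] Y [-36.3  -0.1  35.9] X [ 23.1 100.6 177. ]
top bench 1079 Z pct [-5.4 -0.9  2.5  4.7] Y [-178.7 -165.1 -151.6] X [-191.8    2.4  192.3]
top railf 219 Z pct [16.8 26.3 30.6 32.5] Y [57.4 61.  67.2] X [  4.4  94.3 184.9]
top railn 210 Z pct [17.1 26.6 30.4 32.1] Y [-64.5 -60.3 -54.9] X [  4.9  95.2 186. ]
top stop 180 Z pct [31.4 46.9 50.1 52.1] Y [-55.7  -2.   54.5] X [202.1 209.6 217.3]
top block 925 Z pct [62.5 68.1 72.2 74.2] Y [-47.3  -5.5  36.8] X [-195.2 -143.8  -92.9]
scene openplate 861 Z pct [3.2 5.7 7.6 8.6] Y [-87.8   9.5  91.3] X [-78.8 -54.5 -30.9]
scene lane 1223 Z pct [3.4 5.8 7.7 8.8] Y [-35.1   1.7  36. ] X [ 23.5 102.5 176.9]
scene bench 781 Z pct [-5.2 -2.6 -0.6  0.6] Y [-178.7 -165.1 -151.6] X [-191.8    6.4  192.3]
scene railf 365 Z pct [15.3 24.7 27.2 28.1] Y [59.2 66.3 68.7] X [  4.7  96.5 187. ]
scene railn 290 Z pct [15.6 24.1 26.8 27.9] Y [-62.3 -55.7 -53.4] X [  4.8  95.3 185.9]
scene stop 235 Z pct [30.1 45.3 47.1 48.3] Y [-54.1   3.3  55.3] X [204.6 213.5 218.7]
scene block 978 Z pct [53.8 65.9 69.4 70.8] Y [-42.4   9.1  44.6] X [-193.1 -138.3  -90.7]
```

Run:
```python
import cv2,numpy as np
p=cv2.imread("pics/scene0.png")
r=[]
for (cu,cv) in((250,220),(280,290),(442,235),(391,182)):
    c=p[cv-12:cv+12,cu-16:cu+16]; r.append(cv2.resize(c,(384,288),interpolation=cv2.INTER_CUBIC))
cv2.imwrite("pics/corn.png",np.vstack([np.hstack(r[:2]),np.hstack(r[2:])]))
```

```text
(no output)
```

View pics/corn.png

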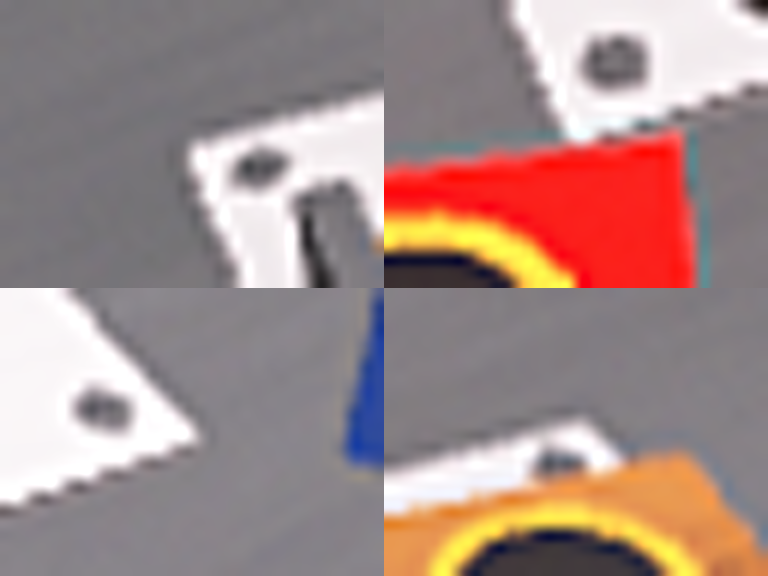

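Run:
```python
from h import *
cam="scene"
d=np.load("pics/scene0d.npy"); img=cv2.imread("pics/scene0.png"); c=arm.camera_params(cam); v,u=np.mgrid[:400,:640]
ray=np.stack([u,v,np.ones_like(u)],-1)@np.linalg.inv(c["K"]).T@c["attitude"].T
W=ray*d[...,None]+c["position"]
P8=ray*((.008-c["position"][2])/ray[...,2])[...,None]+c["position"]
t=T; C,s=np.cos(t[2]),np.sin(t[2])
f=lambda P:((C*(P[...,0]-t[0])+s*(P[...,1]-t[1]))*1e3,(-s*(P[...,0]-t[0])+C*(P[...,1]-t[1]))*1e3)
X,Y=f(P8)
print("far edge: Y on z=8 plane, brightness, Z depth")
for y in np.arange(122,154,2):
    m=(X>-150)&(X<120)&(abs(Y-y)<1); print(y,int(img[m].mean()),(W[m][:,2].mean()*1e3).round(1))
print("near edge")
for y in np.arange(-146,-124,2):
    m=(X>-100)&(X<200)&(abs(Y-y)<1); print(y,int(img[m].mean()),(W[m][:,2].mean()*1e3).round(1))
print("rails, X 20..150")
for y in np.arange(-76,-40,2):
    m=(X>20)&(X<150)&(abs(Y-y)<1); m2=(X>20)&(X<110)&(abs(Y-y-122)<1);print(y,img[m].mean(0).astype(int),(W[m][:,2].mean()*1e3).round(1),"|",y+122,img[m2].mean(0).astype(int),(W[m2][:,2].mean()*1e3).round(1))
```

```text
far edge: Y on z=8 plane, brightness, Z depth
122 244 6.2
124 244 6.1
126 243 5.8
128 244 6.1
130 245 6.1
132 247 20.2
134 252 18.3
136 243 18.1
138 214 6.2
140 130 4.3
142 139 1.7
144 140 -1.1
146 129 -2.1
148 132 -1.9
150 133 -1.7
152 133 10.0
near edge
-146 129 -0.2
-144 130 1.6
-142 127 18.5
-140 124 18.0
-138 120 2.0
-136 119 0.8
-134 143 1.0
-132 177 1.1
-130 205 2.3
-128 228 8.1
-126 228 8.0
rails, X 20..150
-76 [ 69 208 252] 25.7 | 46 [ 74 229 255] 26.1
-74 [ 68 187 239] 25.7 | 48 [ 76 210 252] 26.0
-72 [ 57 112 158] 24.8 | 50 [ 76 202 249] 25.5
-70 [ 59 120 165] 23.1 | 52 [ 64 126 174] 25.4
-68 [ 60 128 173] 54.2 | 54 [ 63 121 166] 23.1
-66 [ 60 130 175] 18.9 | 56 [ 65 130 174] 21.7
-64 [ 59 131 177] 17.3 | 58 [ 64 132 178] 19.5
-62 [ 56 129 176] 15.8 | 60 [ 62 132 179] 16.5
-60 [ 48 125 174] 13.2 | 62 [ 55 128 176] 14.6
-58 [ 52 129 178] 11.8 | 64 [ 56 130 179] 12.2
-56 [105 153 192] 10.1 | 66 [109 157 196] 10.3
-54 [179 197 223] 7.9 | 68 [199 213 232] 7.3
-52 [223 226 236] 6.3 | 70 [243 242 246] 5.9
-50 [253 247 248] 5.8 | 72 [253 249 251] 5.9
-48 [248 243 247] 5.8 | 74 [248 245 248] 5.8
-46 [243 240 244] 5.8 | 76 [245 243 248] 6.2
-44 [241 238 243] 6.5 | 78 [244 242 247] 6.0
-42 [239 237 243] 5.6 | 80 [244 242 247] 5.5
```

```bash
cat > edge.py <<'E'
from h import *
import sys
def rectify(cam,img):  # 0.5 mm/px, col=(X+250)*2, row=(Y+140)*2 on the z=8 plane
    q=[(-.2,-.1),(.2,-.1),(.2,.1),(-.2,.1)]
    uv=proj(cam,[[*t2w(*p),.008] for p in q]).astype(np.float32)
    r=np.float32([[(x*1e3+250)*2,(y*1e3+140)*2] for x,y in q])
    return cv2.warpPerspective(img,cv2.getPerspectiveTransform(uv,r),(1000,560),flags=cv2.INTER_CUBIC)
def cross(v,pos,lev=150):  # last (largest pos) dark->bright crossing
    for i in range(len(v)-2,-1,-1):
        if v[i]<lev<=v[i+1]: return pos[i]+(lev-v[i])/(float(v[i+1])-v[i])*(pos[i+1]-pos[i])
    return np.nan
def lane(R):
    X=np.arange(10,120,4); o=[]
    for a,b in((-66,-46),(56,76)):
        Y=np.arange(a,b,.5); o.append([cross(R[((Y+140)*2).astype(int),(x+250)*2,2],Y) for x in X])
    n=[np.polyfit(X,e,1) for e in o]; return n   # image stored RGB -> channel 2 blue
def block(R,cx,lo=15,hi=70):
    X=np.arange(cx-35,cx+40,3); Y=np.arange(lo,hi,.5)
    e=np.array([cross(R[((Y+140)*2).astype(int),int((x+250)*2),2],Y) for x in X]); g=np.isfinite(e)
    p=np.polyfit(X[g],e[g],1); r=e[g]-np.polyval(p,X[g]); k=abs(r)<2; p=np.polyfit(X[g][k],e[g][k],1)
    return p,g.sum(),k.sum(),(e-np.polyval(p,X)).round(1)
if __name__=="__main__":
    for k,cx in(("0",-144),("2",-121)):
        R=rectify("scene",cv2.imread(f"pics/scene{k}.png")[:,:,::-1].copy()); n=lane(R)
        print(k,"rails base yaw",[np.degrees(a[0]).round(2) for a in n],"Y at 60",[np.polyval(a,60).round(2) for a in n])
        p,g,kk,r=block(R,cx); print(" block edge yaw",np.degrees(p[0]).round(2),"Y at centre",np.polyval(p,cx).round(2),g,kk)
        cv2.imwrite(f"pics/rect{k}.png",cv2.resize(R[:,:,::-1],(800,448),interpolation=cv2.INTER_AREA))
E
python3 edge.py
```

```text
0 rails base yaw [np.float64(0.22), np.float64(0.18)] Y at 60 [np.float64(-54.81), np.float64(66.86)]
 block edge yaw -5.54 Y at centre 41.84 25 25
2 rails base yaw [np.float64(0.21), np.float64(0.18)] Y at 60 [np.float64(-54.81), np.float64(66.87)]
 block edge yaw -0.05 Y at centre 47.46 25 25
```

View pics/rect2.png

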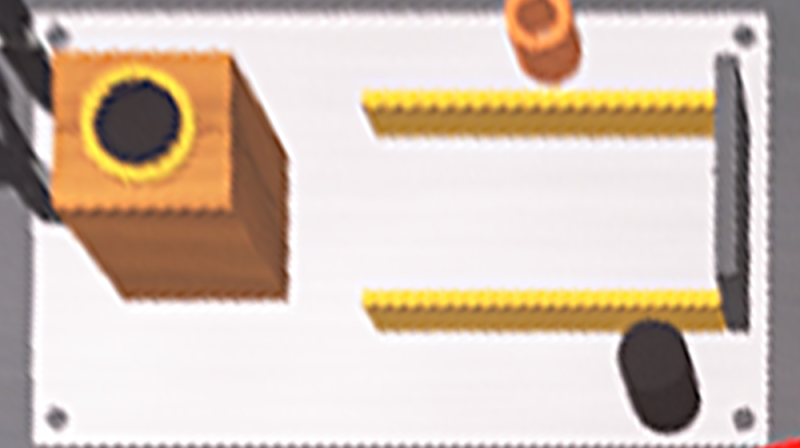

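Emit:
move_arm(motion=[[[-0.06, 0, 0], -0.03], [[-0.13, -0.005, 0], 0], [[-0.15, -0.005, 0], 0], [[-0.15, -0.005, 0], 0], [[-0.15, -0.005, 0], 0], [[-0.15, -0.005, 0], 0], [[-0.15, -0.005, 0], 0], [[-0.15, -0.005, 0], 0], [[-0.15, 0, 0], 0], [[-0.08, 0, 0], 0]])

```text
clock: 8.25
ee_pos: [0.6143, 0.1694, 0.2112]
tool_rot: [[0.173, 0.985, 0.0], [0.985, -0.173, -0.0], [-0.0, 0.0, -1.0]]
contact_force: [0.5, 3.8, -0.2]
finger_gap: 0.701
```

```bash
cat > lk.py <<'E'
from edge import *
k=sys.argv[1]
s=where(); cx=w2t(s["ee_pos"])[0]+63
img,d=arm.grab_frame("scene"); img=img.copy(); cv2.imwrite(f"pics/scene{k}.png",img[:,:,::-1])
R=rectify("scene",img); n=np.array([[0.0035,-54.81-.0035*60],[0.0035,66.87-.0035*60]])
cen=lambda x:np.mean([np.polyval(a,x) for a in n])-5
if len(sys.argv)>2: # inside the lane: use top edge region instead
    pass
else:
    p,g,kk,r=block(R,cx); print("block yaw rel",(np.degrees(p[0])-.2).round(2),"y rel",(np.polyval(p,cx)-46-cen(cx)).round(2),kk,"cx~",cx.round(1))
# leading bottom edge on z=8 (block front) along mid lane
for Y0 in(0,20,35):
    X=np.arange(cx+30,min(cx+75,200),.5); v=R[(Y0+140)*2,((X+250)*2).astype(int),2]; print(" front edge X at Y",Y0,round(cross(v,X),1))
cv2.imwrite(f"pics/rect{k}.png",cv2.resize(R[:,:,::-1],(800,448),interpolation=cv2.INTER_AREA))
E
python3 lk.py 3
```

```text
t 8.25 tcp [0.6143 0.1694 0.2112] track mm [-144.9   -5. ] toolx yaw 80.06 dev 0.16 tips z 0.0378 F [ 0.5  3.8 -0.2] gap 0.701
block yaw rel 0.04 y rel -0.22 25 cx~ -81.9
 front edge X at Y 0 -30.6
 front edge X at Y 20 -30.6
 front edge X at Y 35 -30.9
```

View pics/rect3.png

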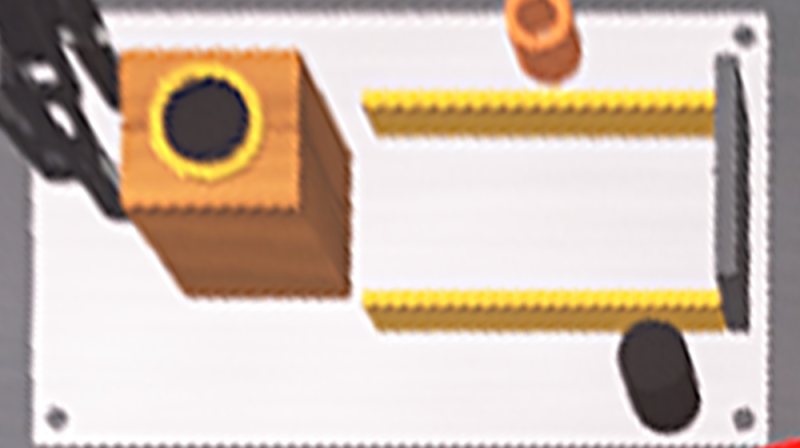

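Emit:
move_arm(motion=[[[-0.08, 0, 0], 0], [[-0.15, 0, 0], 0], [[-0.15, 0, 0], 0], [[-0.15, 0, 0], 0], [[-0.15, 0, 0], 0], [[-0.15, 0, 0], 0], [[-0.15, 0, 0], 0], [[-0.15, 0, 0], 0], [[-0.15, 0, 0], 0], [[-0.15, 0, 0], 0]])

```text
clock: 9.3
ee_pos: [0.6069, 0.1274, 0.2112]
tool_rot: [[0.172, 0.985, 0.0], [0.985, -0.172, 0.0], [0.0, 0.0, -1.0]]
contact_force: [0.4, 4.3, 0.2]
finger_gap: 0.694
```

Emit:
move_arm(motion=[[[-0.15, 0, 0], 0], [[-0.15, 0, 0], 0], [[-0.15, 0, 0], 0], [[-0.15, 0, 0], 0], [[-0.15, 0, 0], 0], [[-0.15, 0, 0], 0], [[-0.15, 0, 0], 0], [[-0.15, 0, 0], 0], [[-0.15, 0, 0], 0], [[-0.08, 0, 0], 0]])

```text
clock: 10.3
ee_pos: [0.5995, 0.0848, 0.2112]
tool_rot: [[0.173, 0.985, -0.0], [0.985, -0.173, -0.0], [-0.0, 0.0, -1.0]]
contact_force: [1.9, 3.7, 0.9]
finger_gap: 0.701
```

```bash
python3 lk.py 4 in
python3 - <<'E'
import cv2
p=cv2.imread("pics/scene4.png")[165:285,245:405]; cv2.imwrite("pics/s4.png",cv2.resize(p,(0,0),fx=4.9,fy=4.9,interpolation=cv2.INTER_CUBIC))
E
```

```text
t 10.3 tcp [0.5995 0.0848 0.2112] track mm [-59.1  -4.8] toolx yaw 80.06 dev 0.16 tips z 0.0378 F [1.9 3.7 0.9] gap 0.701
 front edge X at Y 0 55.0
 front edge X at Y 20 55.4
 front edge X at Y 35 55.3
```

View pics/rect4.png

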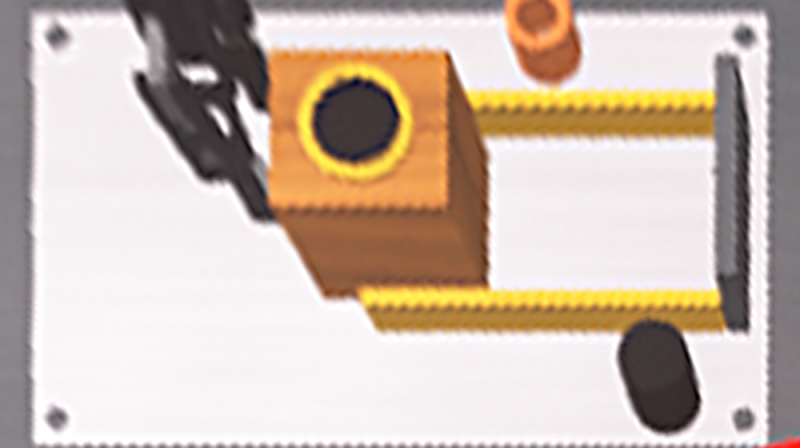

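View pics/s4.png

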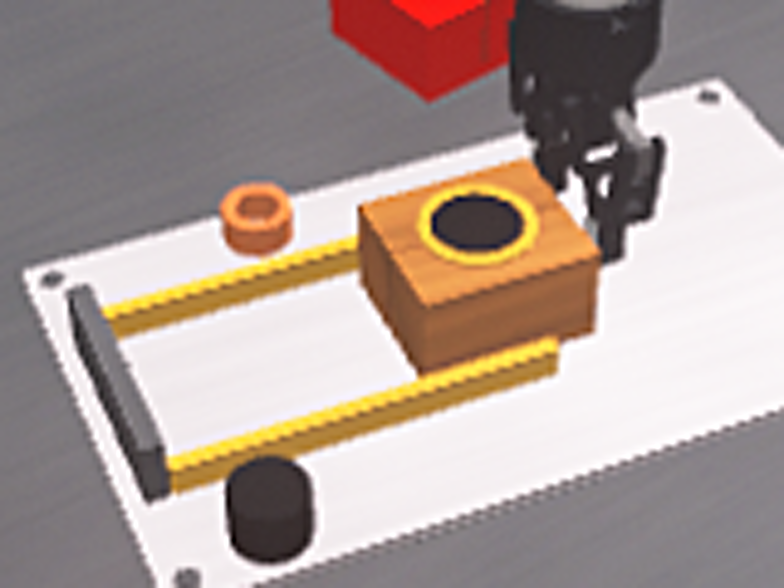

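Emit:
move_arm(motion=[[[-0.08, 0, 0], 0], [[-0.15, 0, 0], 0], [[-0.15, 0, 0], 0], [[-0.15, 0, 0], 0], [[-0.15, 0, 0], 0], [[-0.15, 0, 0], 0], [[-0.15, 0, 0], 0], [[-0.15, 0, 0], 0], [[-0.15, 0, 0], 0], [[-0.15, 0, 0], 0]])

```text
clock: 11.35
ee_pos: [0.5921, 0.0428, 0.2112]
tool_rot: [[0.172, 0.985, -0.0], [0.985, -0.172, 0.0], [0.0, -0.0, -1.0]]
contact_force: [1.5, 5.1, 2.3]
finger_gap: 0.703
```

Emit:
move_arm(motion=[[[-0.15, 0, 0], 0], [[-0.15, 0, 0], 0], [[-0.15, 0, 0], 0], [[-0.15, 0, 0], 0], [[-0.15, 0, 0], 0], [[-0.15, 0, 0], 0], [[-0.15, 0, 0], 0], [[-0.15, 0, 0], 0], [[-0.15, 0, 0], 0], [[-0.08, 0, 0], 0]])

```text
clock: 12.35
ee_pos: [0.5846, 0.0002, 0.2111]
tool_rot: [[0.173, 0.985, -0.0], [0.985, -0.173, -0.0], [-0.001, -0.0, -1.0]]
contact_force: [0.6, 3.4, 1.2]
finger_gap: 0.702
```

```bash
python3 lk.py 5 in
python3 - <<'E'
import cv2
p=cv2.imread("pics/scene5.png")[165:285,245:405]; cv2.imwrite("pics/s5.png",cv2.resize(p,(0,0),fx=4.9,fy=4.9,interpolation=cv2.INTER_CUBIC))
E
```

```text
t 12.35 tcp [5.846e-01 2.000e-04 2.111e-01] track mm [26.8 -4.5] toolx yaw 80.05 dev 0.15 tips z 0.0377 F [0.6 3.4 1.2] gap 0.702
 front edge X at Y 0 141.4
 front edge X at Y 20 141.0
 front edge X at Y 35 140.9
```

View pics/rect5.png

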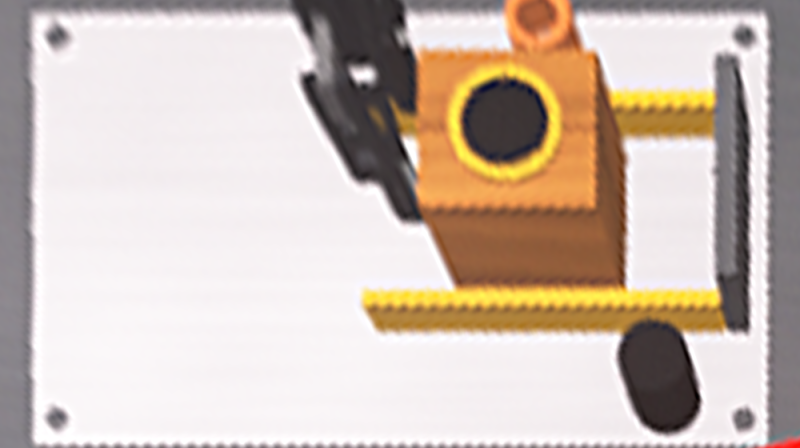

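Emit:
move_arm(motion=[[[-0.08, 0, 0], 0], [[-0.15, 0, 0], 0], [[-0.15, 0, 0], 0], [[-0.15, 0, 0], 0], [[-0.15, 0, 0], 0], [[-0.15, 0, 0], 0], [[-0.15, 0, 0], 0], [[-0.15, 0, 0], 0], [[-0.15, 0, 0], 0], [[-0.15, 0, 0], 0]])

```text
clock: 13.4
ee_pos: [0.5773, -0.0417, 0.2112]
tool_rot: [[0.172, 0.985, -0.0], [0.985, -0.172, -0.0], [-0.0, -0.0, -1.0]]
contact_force: [1.4, 4.7, 1.4]
finger_gap: 0.702
```

Emit:
move_arm(motion=[[[-0.12, 0, 0], 0], [[-0.1, 0, 0], 0], [[-0.07, 0, 0], 0], [[-0.06, 0, 0], 0]])

```text
clock: 13.8
ee_pos: [0.5755, -0.0518, 0.2112]
tool_rot: [[0.172, 0.985, -0.0], [0.985, -0.172, 0.0], [0.0, -0.0, -1.0]]
contact_force: [1.1, 4.0, 1.3]
finger_gap: 0.702
```

Emit:
move_arm(motion=[[[-0.05, 0, 0], 0], [[-0.04, 0, 0], 0], [[-0.04, 0, 0], 0]])

```text
clock: 14.1
ee_pos: [0.5749, -0.0555, 0.2112]
tool_rot: [[0.172, 0.985, -0.0], [0.985, -0.172, -0.0], [-0.0, -0.0, -1.0]]
contact_force: [1.3, 5.1, 1.3]
finger_gap: 0.699
```

```bash
python3 lk.py 6 in
```

```text
t 14.1 tcp [ 0.5749 -0.0555  0.2112] track mm [83.4 -4.4] toolx yaw 80.09 dev 0.19 tips z 0.0378 F [1.3 5.1 1.3] gap 0.699
 front edge X at Y 0 nan
 front edge X at Y 20 196.6
 front edge X at Y 35 nan
```

View pics/rect6.png

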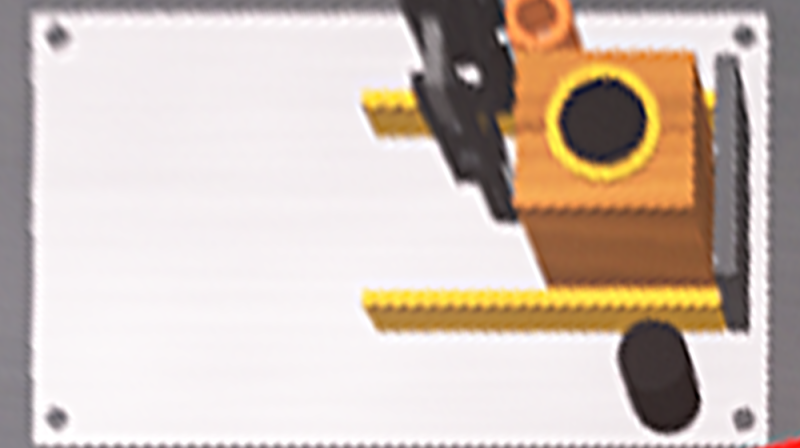

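Emit:
move_arm(motion=[[[-0.04, 0, 0], 0], [[-0.04, 0, 0], 0], [[-0.04, 0, 0], 0], [[-0.04, 0, 0], 0]])

```text
clock: 14.55
ee_pos: [0.574, -0.0604, 0.2112]
tool_rot: [[0.172, 0.985, -0.0], [0.985, -0.172, -0.0], [-0.0, 0.0, -1.0]]
contact_force: [1.4, 3.3, 0.7]
finger_gap: 0.705
```

Emit:
move_arm(motion=[[[-0.04, 0, 0], 0], [[-0.03, 0, 0], 0]])

```text
clock: 14.75
ee_pos: [0.5738, -0.0621, 0.2112]
tool_rot: [[0.172, 0.985, 0.0], [0.985, -0.172, 0.001], [0.001, 0.0, -1.0]]
contact_force: [1.0, 5.8, 0.6]
finger_gap: 0.699
```

Emit:
move_arm(motion=[[[-0.03, 0, 0], 0], [[-0.03, 0, 0], 0]])

```text
clock: 14.95
ee_pos: [0.5736, -0.0624, 0.2113]
tool_rot: [[0.172, 0.985, 0.001], [0.985, -0.172, 0.003], [0.003, 0.001, -1.0]]
contact_force: [1.1, 8.8, 0.8]
finger_gap: 0.7
```

Emit:
move_arm(motion=[[[-0.03, 0, 0], 0], [[-0.03, 0, 0], 0], [[0, 0, 0], 0]])

```text
clock: 15.25
ee_pos: [0.5736, -0.0628, 0.2113]
tool_rot: [[0.171, 0.985, 0.002], [0.985, -0.171, 0.006], [0.006, 0.001, -1.0]]
contact_force: [1.1, 10.1, 0.7]
finger_gap: 0.7
```

```bash
python3 lk.py 7 in
```

```text
t 15.25 tcp [ 0.5736 -0.0628  0.2113] track mm [90.8 -4.4] toolx yaw 80.15 dev 0.25 tips z 0.0379 F [ 1.1 10.1  0.7] gap 0.7
 front edge X at Y 0 nan
 front edge X at Y 20 196.4
 front edge X at Y 35 nan
```

View pics/rect7.png

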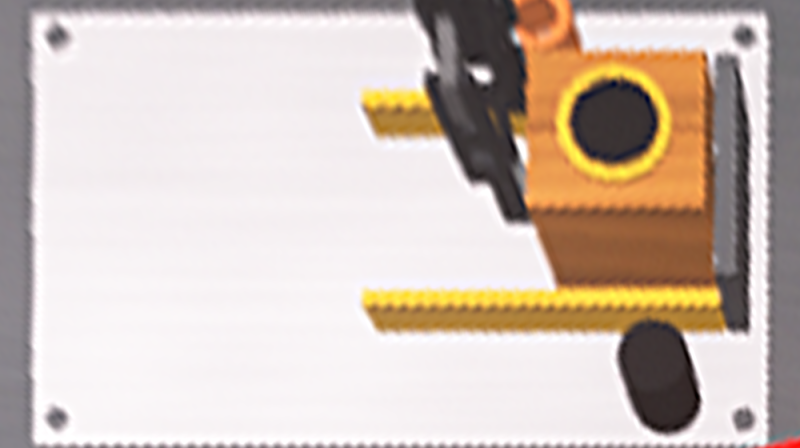

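The block is home: the force rose and the tool stalled where I expected contact. Backing off straight, then up.

Emit:
move_arm(motion=[[[0.1, 0, 0], 0], [[0.15, 0, 0], 0], [[0.3, 0, 0], 0], [[0.6, 0, 0], 0], [[0.8, 0, 0], 0], [[0.5, 0, -0.4], 0], [[0, 0, -0.8], 0], [[0, 0, -1], 0], [[0, 0, -1], 0], [[0, 0, -1], 0]])

```text
clock: 16.3
ee_pos: [0.5854, 0.006, 0.339]
tool_rot: [[0.173, 0.985, -0.001], [0.985, -0.173, -0.002], [-0.002, -0.0, -1.0]]
contact_force: [0.5, -0.0, -0.0]
finger_gap: 0.7
```

Emit:
move_arm(motion=[[[0.5, 0, -0.8], 0], [[1, 0, -0.8], 0], [[1, 0, -0.5], 0], [[1, 0, 0], 0], [[1, 0, 0], 0], [[1, 0, 0], 0], [[1, 0, 0], 0], [[1, 0, 0], 0], [[0.5, 0, 0], 0], [[0, 0, 0], 0]])

```text
clock: 17.3
ee_pos: [0.6264, 0.2452, 0.4005]
tool_rot: [[0.169, 0.986, -0.0], [0.986, -0.169, 0.001], [0.001, -0.0, -1.0]]
contact_force: [-0.2, 0.1, -0.5]
finger_gap: 0.699
```

```bash
python3 look.py 8 .153
python3 - <<'E'
import cv2
p=cv2.imread("pics/scene8.png")[165:285,245:405]; cv2.imwrite("pics/s8.png",cv2.resize(p,(0,0),fx=4.9,fy=4.9,interpolation=cv2.INTER_CUBIC))
p=cv2.imread("pics/top8.png")[120:240,235:405]; cv2.imwrite("pics/t8.png",cv2.resize(p,(0,0),fx=4.7,fy=4.7,interpolation=cv2.INTER_CUBIC))
E
```

```text
t 17.3 tcp [0.6264 0.2452 0.4005] track mm [-221.7   -6.4] toolx yaw 80.27 dev 0.37 tips z 0.2271 F [-0.2  0.1 -0.5] gap 0.699
top rel [152.7   1.5] 0.53 err 0.012
scene rel [138.2  15.1] 16.6 err 0.514
```

View pics/s8.png

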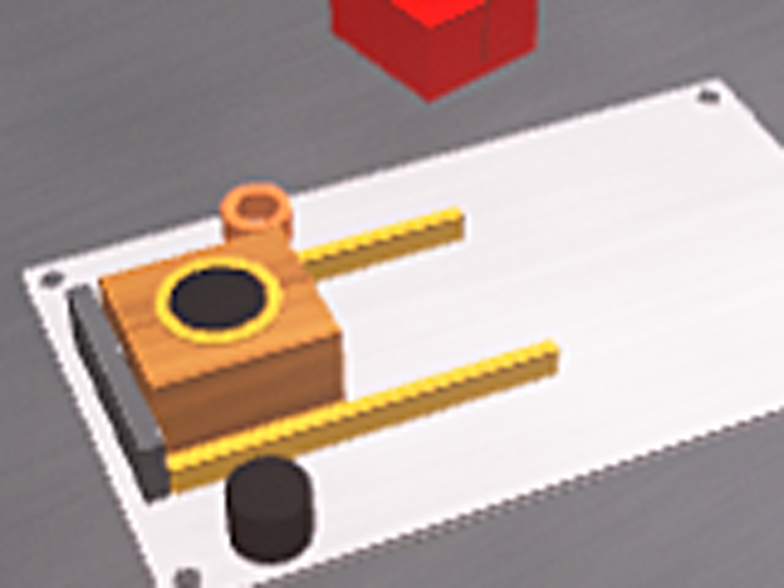

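View pics/t8.png

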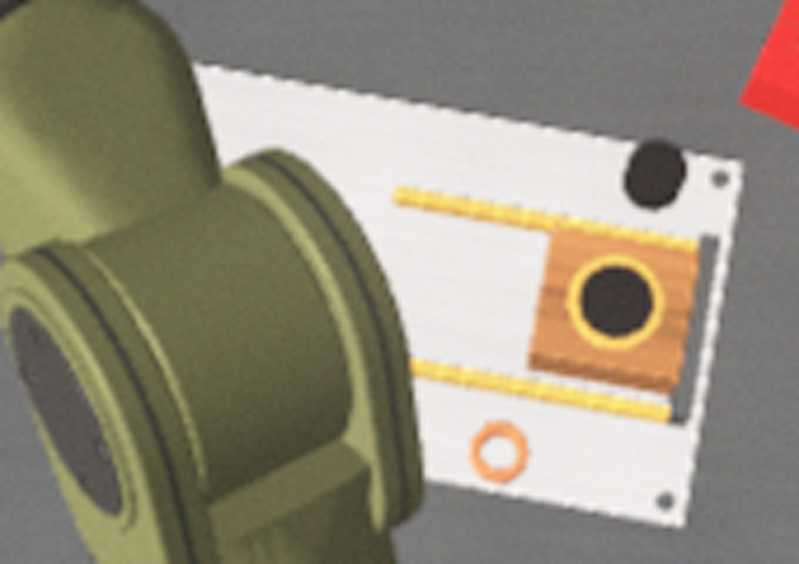

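```bash
python3 -c "
from bench import arm
print(arm.job_done())"
```

```text
the job is handed in; nothing more can be done
None
```

The wooden mould block is home against the end stop, and I handed the job in at about 17 s on the clock.

**What I did:** I pushed the block only from behind, with both fingers partly open. I squared it up on the open plate first, then pushed it down the lane at about 45 mm/s and crept the last few millimetres. The fingertips stayed at least 38 mm above the bench, clear of the 28 mm rail tops. I then backed straight off and up, ending with the fingertips about 0.23 m above the bench.

**Last checks:**
- **Before the lane:** the block was 0.2 mm off the rail centre line and within 0.05° of it.
- **Contact with the stop:** the tool stalled where contact was expected, and the force rose from about 4 N to 10 N.
- **After backing off:** the top camera put the block at 152.7 mm along the lane, where home is about 153 mm. It was about 1.5 mm off centre and turned about 0.5°, which leaves clear gaps to both rails. The puck and copper ring had not moved.

**Checks that disagreed or failed:**
- **Cameras:** depending on which edges I fitted, the two cameras placed the lane up to about 4 mm apart sideways. I steered by the block's and rails' lower edges as seen in the scene camera. At the start these agreed with the top camera's value for the block's sideways offset (-4.7 mm).
- **Final scene-camera fit:** it failed (error 0.51), probably because the copper ring and rails have a similar colour, so I ignored it. The scene picture does show the block sitting against the stop.
- **Push view:** the arm blocked the top camera during the push, so progress down the lane was checked only with the scene camera.

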